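Load the UV curing cabinet and start the lamp

TASK

Put the re-cemented condensers in to cure: lift the amber guard of the UV cabinet by the black handle on its slotted steel bar and hook the bar's side notch over the stud, so that the guard stays up by itself, then draw the tray right out and stand every condenser from the bin on it, dome up as they stand now. Push the tray fully home, unhook the bar and lower the guard all the way by hand (never let it drop), and only then turn the lamp switch clockwise to its stop. Leave the grease jar, the eyepiece and the multimeter where they are.

Things in the scene. Friction and masses are not known exactly. Their poses are not given: they have to be found in the camera images.
- uv_cabinet: Light grey UV curing cabinet, fixed, 172 deep x 260 wide x 130 mm high, with a dark steel column plate (66 wide, 188 high) at its right and a low grey control box (82 wide, 50 high, reaching 110 mm in front of the face) at the far right. Origin on the bench under the middle of the front face; x points into the cabinet (front is -x), y to its left, z up.
- guard (a joint): Height of the amber guard in its channels, m: 0 = fully down; it falls by its own weight (about 5 N with the bar). About 0.055 when it hangs hooked on the stud, at most about 0.084. The raised panel stays in front of the face, within 30 mm of it with foot bar and slotted bar. To hook: raise it 0.075, lean the bar, lower it 0.02; to unhook, the same way back.
- stay (a joint): Lean of the slotted bar on its pivot on the guard, rad: 0 = upright, grows as the top swings to the cabinet's right (-y); swings almost freely. With the guard at 0.075 a lean of 0.23 (handle 45 mm right, 5 mm down) brings the notch to the stud; hooked it is 0.18 (handle 35 mm right of the pivot).
- stay_knob (a point): Centre of the upright black barrel handle, 24 mm across and 44 mm long, at the top of the slotted bar, 195 mm from the pivot; 225 mm above the bench when the guard is down. Pinched firmly along the cabinet's x axis it turns between the fingers as the bar leans. The frame is the bar's own: z along the bar up to the handle, x as the cabinet's.
- stay_notch (a point): Where the stud's centre sits in the bar when hooked: 90 mm up the bar from the pivot, 16 mm left (+y) of its middle line. It is the top end of a pocket 12 mm wide (10 to 22 mm left of the middle line, up to 94 mm from the pivot), which opens at its foot, 57 to 82 mm from the pivot, into the bar's slot; a hook 4 mm thick parts the two above 82 mm.
- stud (a point): Fixed steel stud, 8 mm across, standing 34 mm out of the column plate to the front, 175 mm above the bench; the point is on its axis in the bar's plane (24 mm in front of the face). It rides in the bar's straight slot, 12 mm wide, on the middle line from 57 to 152 mm above the pivot: at 145 mm with the guard down, at 70 mm when raised 75 mm.
- tray (a joint): How far the aluminium tray is drawn out to the front, m: 0 = fully home, 0.18 = fully out; about 2 N of friction, stays where it is left. With the guard down its front wall is blocked by the guard.
- tray_pull (a point): Upright black post, 18 mm across and 50 mm tall (12 to 62 mm above the bench), the tray's pull; the point is on its axis, 45 mm above the bench, 70 mm in front of the cabinet's face when the tray is home. Frame as the cabinet's.
- tray_floor (a point): Middle of the tray's floor, 20 mm above the bench; frame as the cabinet's. The inside is 144 mm along x and 218 mm along y, with walls 3 mm thick and 18 mm high. It is 77 mm behind the front face when the tray is home and 103 mm in front of it when fully out.
- lamp_switch (a joint): Lamp switch on the control box, rad: 0 = off, grows clockwise seen from above, stop at 1.2 = on; slight friction, stays where it is left.
- lamp_switch_grip (a point): Grip point on the axis of the switch, 37 mm above the control box's top, 87 mm above the bench. Its grip is an upright bar 40 mm long, 14 mm thick and 32 mm tall (62 to 94 mm above the bench) on a disc; the bar lies along the point's x axis, which turns with it.
- bin: Grey open bin, fixed to the bench, 190 (x) x 310 (y) mm outside, 50 mm high, walls and floor 4 mm thick. Origin under its middle.
- condenser_1: Black microscope condenser standing in the bin, 0.2 kg: round mount ring 54 mm across, 10 to 20 mm above its foot, dome above it up to 34 mm, narrower foot (40 mm) below. Origin at the underside; the round body's axis lies 5 mm from it towards its own +y. Thin iris lever out to 31 mm on its own -y side, 9 mm up. z up through the dome. Two or three condensers are present.
- condenser_2: Another condenser just like condenser_1.
- condenser_3: Another condenser just like condenser_1.
- grease_jar: Bystander: white jar with black lid, 46 mm across, 34 mm high. Origin under its middle.
- eyepiece: Bystander: black eyepiece standing on end, 35 mm across, 42 mm high. Origin under its middle.
- multimeter: Bystander: yellow hand meter lying on its back, 145 x 72 x 45 mm. Origin under its middle.
- stay_pivot (a point): Pivot of the slotted bar at the right end of the guard's foot bar: 160 mm right of the cabinet's middle (cabinet y = -0.160), 24 mm in front of the face, 30 mm above the bench when the guard is down; rises with the guard. The bar leans about it in the plane of the face.

How it is judged:
By the outcome, as a careful person would: the job done as asked, in the order asked, and still so for the second after the job is handed in, with the robot touching nothing.
Of condenser_1, condenser_2, condenser_3 only 2 to 3 are there at a start; the rules pass over those that are not, and their reading is None.
At some moment in a run one of condenser_1, condenser_2, condenser_3 may be knocked a few centimetres aside while the robot is not near it.
It also fails if it takes over 200 s, if anything falls off the work surface, if the arm or the gripper's body presses on something with over 40 N, if the wrist force passes 120 N, or if a joint passes its speed limit or range.

ROBOT

A 7-joint arm with a two-finger parallel gripper is mounted at the origin on a cart in front of the work surface, level with it; the furniture and walls round the work are solid. World frame = base frame: x ahead of the robot, y to its left, z up, the work surface at z = 0. Lengths are in m, angles in rad, forces in N, time in s.
With the tool pointing down it reaches from about 0.425 to 0.925 m from the base axis. Payload 6.8 kg.
Tool frame: the origin (TCP) lies at the very end of the fingers, on their centre line; the grasp point (between the pads) lies 19 mm behind it; z points along the fingers, y is the line along which they close (so a half turn about z gives the same grasp; the last joint's range is limited). The gripper opens to 85 mm and grips with 20 to 120 N. Pads are 22 mm wide; open, the fingers measure 114 mm over their backs; the gripper's body (76 mm by 85 mm) begins 54 mm behind the grasp point. The pads swing forward as they close: fully open they stand 13 mm farther back than shut.
Start: joints at [1.031, 0.477, 0.022, 1.555, -0.011, 1.109, -0.083], TCP at [0.283, -0.613, 0.231] pointing down, gripper open.
Joint ranges: [-2.96, 2.96], [-0.34, 2.1], [-1.41, 1.46], [0.24, 2.44], [-1.37, 4.51], [0.17, 1.92], [-2.96, 2.96]. Speed limits (rad/s): [2.39, 2.39, 3.14, 3.14, 3.14, 3.14, 3.14].

INTERFACE

Orientations are given as a unit quaternion [x, y, z, w].
In Python, from plant import ctrl gives the robot as it stands. The module is installed in compiled form; this text tells all that it offers.
- The arm moves only by the tool play_rows, never from a script. Its argument "increments" is one flat list of numbers, 5 for each row, row after row: the finger opening in m, from 0 to 0.0854, then the shift along the tool's x, y, z in m, then the turn about the tool's z in degrees. In form: [gripper, dx, dy, dz, turn, gripper, dx, dy, dz, turn, ...]. A call has 1 to 20 rows; each row shifts and turns the commanded pose from where the row before left it, along the tool's axes as they then stand; what a row does not reach is not made up. A row lasts 1/10 s, in which the tool goes at most 50 mm and 8.59 degrees, less where a joint would pass 70% of its speed; a pose out of reach is approached as far as the arm can. A call with a gripper value outside its range is refused whole. The fingers move at their own pace and stop on an object; "newtons" is the grip in N (left out, the last holds). Time passes only in rows, so rows that do not move let the fingers close. It gives the time, the measured TCP pose, the force, the opening and the grip force at its end, in the units of the state.
- ctrl.read_state(): the state, without advancing time (a new reading comes with each control period).
- ctrl.get_image(name): name is "side" or "top"; returns a dict with "frame" (400x640x3 uint8, blue, green, red), "K" (3x3 intrinsics, pixels), "origin" and "attitude" of the camera in the world. Camera axes: x right, y up, looking along -z (the intrinsics and any distortion apply to the point x, -y, -z); pixel columns grow to the right and rows downward; lengths in m; the calibration is good to about 2 mm. A picture is of the moment at which its call begins. There is no depth.
- ctrl.finish_job(): hands the job in; it is judged then, once.
The state is a dict: "time_s": time; "joint_positions": joint angles; "qd": joint speeds; "tau": joint torques, N m; "position": TCP position; "eef_rot": TCP orientation; "wrist_force": force on the tool from outside, world axes, zero at the start; "moment": the same for the moment, N m; "grip_width": finger opening in m; "finger_force": force on a finger pad.
Only numpy, scipy, OpenCV 4.12 (cv2) and the standard library are available. Lean on these libraries where they do the work, as an engineer would, in place of code of your own. Each camera call takes 0.05 s, during which the arm holds its last target. There are 200 camera calls.

## Working session

There is one attempt and no reset: what is moved stays moved. The work goes in short steps, Python scripts to look and compute and a tool call to move; the robot and the scene stay as the last step left them, time stands still between calls to the robot, and variables do not carry over. Pictures are saved under pics/ and viewed, at most 14 in all, crops included, and the job is handed in when it is done.

Besides the shell and the picture viewer there is one more tool, called after "Emit:" as name(argument=value, ...), one argument or row to a line, values as JSON. play_rows: Moves the arm, as the interface text tells. Its arguments: {"type":"object","properties":{"increments":{"type":"array","items":{"type":"number"}},"newtons":{"type":"number"}},"required":["increments"]}

```bash
mkdir -p pics; cat > h.py <<'E'
import numpy as np, cv2
from scipy.spatial.transform import Rotation as R
from plant import ctrl
def snap(n,f):
    d=ctrl.get_image(n); cv2.imwrite(f,d["frame"]); np.savez(f[:-4]+'.npz',K=d["K"],o=d["origin"],a=np.array(d["attitude"])); return d
def cam(f):
    z=np.load(f[:-4]+'.npz'); a=z['a']
    Rm=a if a.shape==(3,3) else R.from_quat(a).as_matrix()
    return z['K'],z['o'],Rm
def pix(f,p):
    K,o,Rm=cam(f); c=(np.atleast_2d(p)-o)@Rm; c=c*[1,-1,-1]; u=c@K.T; return u[:,:2]/u[:,2:]
def ray(f,uv,z):
    K,o,Rm=cam(f); d=np.linalg.solve(K,np.array([uv[0],uv[1],1.]))*[1,-1,-1]; d=Rm@d
    return o+d*(z-o[2])/d[2]
E
python3 - <<'E'
from h import *
for n in("top","side"):
    d=snap(n,f"pics/{n}0.png"); print(n,{k:np.round(v,3).tolist() for k,v in d.items() if k!="frame"})
s=ctrl.read_state(); print(s)
E
```

```text
top {'K': [[417.028, 0.0, 322.951], [0.0, 417.028, 196.301], [0.0, 0.0, 1.0]], 'origin': [0.389, -0.07, 1.309], 'attitude': [0.048, -0.053, -0.698, 0.713]}
side {'K': [[505.408, 0.0, 320.62], [0.0, 505.408, 203.318], [0.0, 0.0, 1.0]], 'origin': [-0.869, -0.132, 0.859], 'attitude': [0.39, -0.361, -0.586, 0.611]}
{'time_s': 0.1, 'joint_positions': array([ 1.03087715,  0.47775143,  0.02236473,  1.55634606, -0.01152004,
        1.10929451, -0.08309319]), 'qd': array([-6.74160708e-04, -9.62009429e-04,  1.04305308e-04, -1.23176737e-03,
        1.76669058e-03, -5.25232935e-04,  7.20386081e-05]), 'tau': array([ 4.69810126e-03, -5.97766757e+01,  1.61387902e+00, -2.81958014e+01,
        1.28332412e-02,  5.04709882e-03,  4.28292230e-05]), 'position': array([ 0.28226387, -0.61256395,  0.23040332]), 'eef_rot': array([ 9.76781768e-01,  2.14235104e-01, -2.34627066e-04, -8.01880919e-04]), 'wrist_force': array([-0.28983771,  0.54720807, -0.21757843]), 'moment': array([-0.03158188, -0.01380304, -0.02446799]), 'finger_force': 0.0, 'grip_width': 0.08537207067304546}
```

View pics/top0.png

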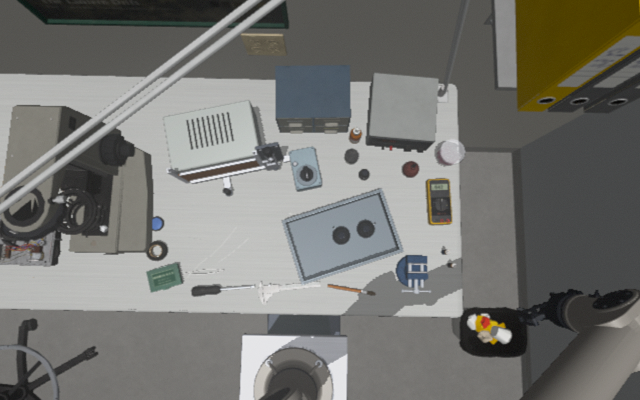

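View pics/side0.png

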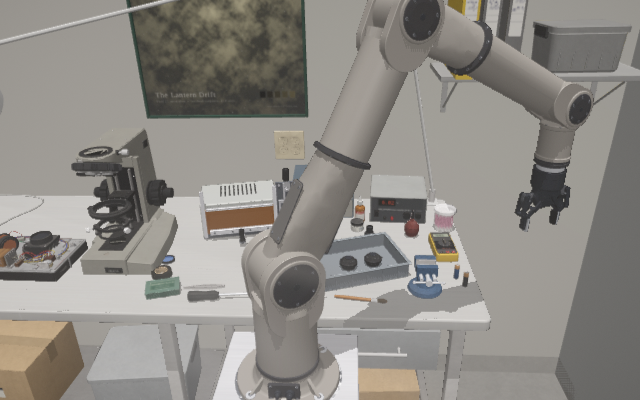

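```bash
python3 - <<'E'
from h import *
im=cv2.imread('pics/top0.png')[92:287,155:415]
cv2.imwrite('pics/topc.png',cv2.resize(im,None,fx=3,fy=3,interpolation=cv2.INTER_CUBIC))
f='pics/top0.png'
for uv,z in [((341,235),.03),((366,229),.03),((276,158),.225),((227,186),.06),((307,174),.09),((166,129),.13),((247,101),.13)]: print(uv,ray(f,uv,z).round(3))
E
```

```text
(341, 235) [ 0.456 -0.134  0.03 ]
(366, 229) [ 0.476 -0.211  0.03 ]
(276, 158) [0.646 0.051 0.225]
(227, 186) [0.595 0.215 0.06 ]
(307, 174) [ 0.631 -0.027  0.09 ]
(166, 129) [0.748 0.385 0.13 ]
(247, 101) [0.838 0.154 0.13 ]
```

View pics/topc.png

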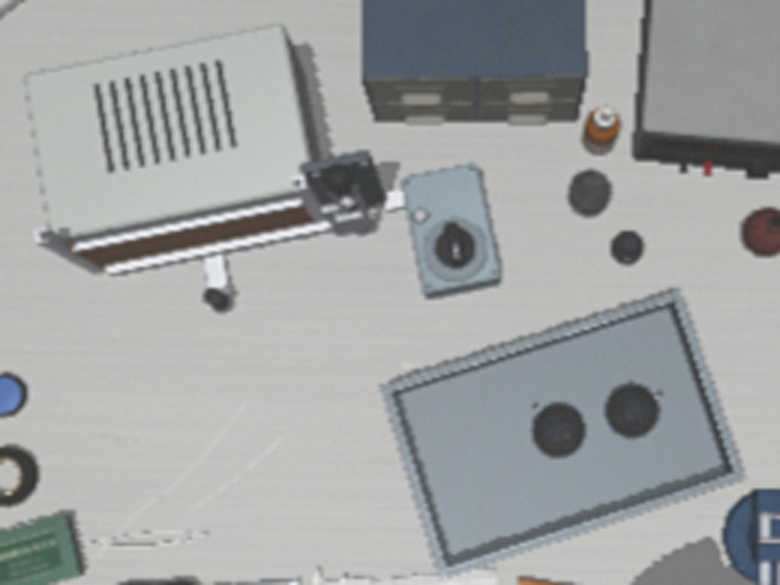

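```bash
cat > fit.py <<'E'
from h import *
from scipy.optimize import least_squares
f='pics/top0.png'
c=lambda u,v:(155+(u+.5)/3-.5,92+(v+.5)/3-.5)
def T(p,q): 
    s,co=np.sin(p[2]),np.cos(p[2]); q=np.atleast_2d(q)
    return np.c_[p[0]+co*q[:,0]-s*q[:,1],p[1]+s*q[:,0]+co*q[:,1],q[:,2]]
if __name__=='__main__':
    obs=np.array([c(25,75),c(283,27),c(218,299),c(427,297),c(500,282),c(479,165),c(455,245)])
    def mod(p): return pix(f,T(p,[[.172,.13,.13],[.172,-.13,.13],[-.07,0,.062],[-.11,p[3]+.041,.05],[-.11,p[3]-.041,.05],[p[5],p[3]-.041,.05],[p[4],p[3],.09]]))
    r=least_squares(lambda p:(mod(p)-obs).ravel(),[.65,.2,.19,-.28,-.05,0.02])
    print(r.x.round(4)); print(r.fun.reshape(-1,2).round(2))
    p=r.x
    for nm,q in dict(knob=[-.024,-.16,.225],knobtop=[-.024,-.16,.247],post=[-.07,0,.045],trayout=[-.103,0,.02],stud=[-.024,-.16,.175],sw=[p[4],p[3],.087]).items():
        w=T(p,q)[0]; px=pix(f,w)[0]; print(nm,w.round(4),px.round(1),((px-[155,92])*3).round(0),pix('pics/side0.png',w).round(1))
    for a in [(558,430),(632,410)]: print(ray(f,c(*a),.034).round(4),ray(f,c(*a),.02).round(4))
    for a in [(535,405),(660,392)]: print(ray(f,c(*a),.013).round(4))
E
python3 fit.py; python3 - <<'E'
from h import *
im=cv2.imread('pics/side0.png')[165:295,190:420]
cv2.imwrite('pics/sidec.png',cv2.resize(im,None,fx=3.4,fy=3.4,interpolation=cv2.INTER_CUBIC))
E
```

```text
[ 0.6454  0.2313  0.2335 -0.247  -0.0711  0.0142]
[[-0.29  0.68]
 [ 1.14 -0.99]
 [-0.87  0.28]
 [-0.79  0.23]
 [ 1.12 -0.32]
 [-0.32  0.07]
 [-0.01  0.  ]]
knob [0.659  0.0701 0.225 ] [269.1 153.1] [342. 183.] [[286.4 174.3]]
knobtop [0.659  0.0701 0.247 ] [268.1 151. ] [339. 177.] [[286.1 168.1]]
post [0.5773 0.2151 0.045 ] [227.7 192.5] [218. 301.] [[242.4 233.9]]
trayout [0.5452 0.2075 0.02  ] [231.3 204. ] [229. 336.] [[243.5 245.4]]
stud [0.659  0.0701 0.175 ] [271.3 157.5] [349. 196.] [[287.1 188.2]]
sw [ 0.6333 -0.0254  0.087 ] [306.4 173.5] [454. 245.] [[315.8 215.6]]
[ 0.4555 -0.1331  0.034 ] [ 0.4562 -0.1338  0.02  ]
[ 0.4774 -0.2082  0.034 ] [ 0.4784 -0.2097  0.02  ]
[ 0.4819 -0.1099  0.013 ]
[ 0.4982 -0.2394  0.013 ]
```

View pics/sidec.png

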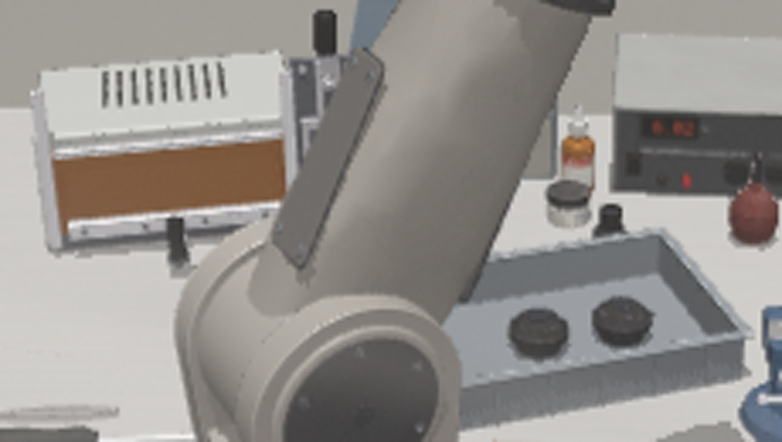

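```bash
cat >> h.py <<'E'
def pose():
    s=ctrl.read_state(); q=R.from_quat(s["eef_rot"]).as_matrix()
    return s, np.array(s["position"]), np.degrees(np.arctan2(q[1,0],q[0,0]))
def rows(p1,h1,n,p0=None,h0=None):
    """one row, to be repeated n times, from p0,h0 (default measured) to p1,h1"""
    if p0 is None: s,p0,h0=pose()
    p0=np.array(p0,float); p1=np.array(p1,float)
    t=-(((h1-h0)+180)%360-180)/n
    def e(d):
        p=p0[:2].copy(); h=h0
        for i in range(n):
            a=np.radians(h); p=p+d[0]*np.array([np.cos(a),np.sin(a)])+d[1]*np.array([np.sin(a),-np.cos(a)]); h-=t
        return p
    A=np.c_[e([1,0])-p0[:2],e([0,1])-p0[:2]]; d=np.linalg.solve(A,p1[:2]-p0[:2])
    print(n,"x",[round(d[0],4),round(d[1],4),round((p0[2]-p1[2])/n,4),round(t,3)])
PSI=.2335; C0=np.array([.6454,.2313])
def cab(x,y,z): s,c=np.sin(PSI),np.cos(PSI); return [C0[0]+c*x-s*y,C0[1]+s*x+c*y,z]
def st():
    s,p,h=pose(); print("t",round(s["time_s"],2),"tcp",p.round(4),"h",round(h,2),"w",round(s["grip_width"],4),"F",np.round(s["wrist_force"],1),"grip",round(s["finger_force"],1))
E
python3 - <<'E'
from h import *
st(); rows([.659,.070,.31],103.4,20)
E
```

```text
t 0.1 tcp [ 0.2823 -0.6126  0.2304] h 24.74 w 0.0854 F [-0.3  0.5 -0.2] grip 0.0
20 x [np.float64(0.0422), np.float64(0.0007), np.float64(-0.004), np.float64(-3.933)]
```

Emit:
play_rows(
  increments=[0.085,0.0422,0.0007,-0.004,-3.933,0.085,0.0422,0.0007,-0.004,-3.933,0.085,0.0422,0.0007,-0.004,-3.933,0.085,0.0422,0.0007,-0.004,-3.933,0.085,0.0422,0.0007,-0.004,-3.933,0.085,0.0422,0.0007,-0.004,-3.933,0.085,0.0422,0.0007,-0.004,-3.933,0.085,0.0422,0.0007,-0.004,-3.933,0.085,0.0422,0.0007,-0.004,-3.933,0.085,0.0422,0.0007,-0.004,-3.933,0.085,0.0422,0.0007,-0.004,-3.933,0.085,0.0422,0.0007,-0.004,-3.933,0.085,0.0422,0.0007,-0.004,-3.933,0.085,0.0422,0.0007,-0.004,-3.933,0.085,0.0422,0.0007,-0.004,-3.933,0.085,0.0422,0.0007,-0.004,-3.933,0.085,0.0422,0.0007,-0.004,-3.933,0.085,0.0422,0.0007,-0.004,-3.933,0.085,0.0422,0.0007,-0.004,-3.933,0.085,0.0422,0.0007,-0.004,-3.933],
  newtons=60,
)

```text
time_s: 2.1
position: [0.6582, 0.0713, 0.3109]
eef_rot: [0.619, 0.786, -0.0, -0.0]
wrist_force: [0.2, 0.6, 0.1]
grip_width: 0.085
finger_force: 0.0
```

Emit:
play_rows(
  increments=[0.06,0,0,0,0,0.06,0,0,0,0,0.06,0,0,0,0],
)

```text
time_s: 2.4
position: [0.6587, 0.0681, 0.3107]
eef_rot: [0.621, 0.784, -0.001, 0.0]
wrist_force: [0.2, -0.7, -0.5]
grip_width: 0.0602
finger_force: 0.0
```

```bash
python3 - <<'E'
from h import *
st(); 
for z in (.30,.206): rows(cab(-.024,-.16,z),103.4,1)
print(ctrl.read_state()["joint_positions"].round(2))
snap("top","pics/top1.png"); snap("side","pics/side1.png")
a=cv2.imread('pics/top1.png')[100:240,160:360]; b=cv2.imread('pics/side1.png')[90:290,180:400]
a=cv2.resize(a,(400,280)); b=cv2.resize(b,(400,364)); 
o=np.zeros((364,800,3),np.uint8); o[:280,:400]=a; o[:,400:]=b; cv2.imwrite('pics/c1.png',o)
E
```

```text
t 2.4 tcp [0.6587 0.0681 0.3107] h 103.28 w 0.0602 F [ 0.2 -0.7 -0.5] grip 0.0
1 x [np.float64(0.0018), np.float64(0.0009), np.float64(0.0107), np.float64(-0.122)]
1 x [np.float64(0.0018), np.float64(0.0009), np.float64(0.1047), np.float64(-0.122)]
[ 0.13  0.44 -0.46  1.47  0.2   1.29 -0.12]
```

View pics/c1.png

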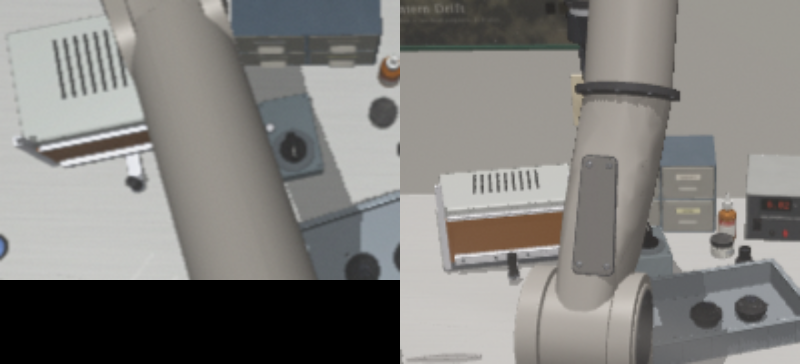

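Emit:
play_rows(
  increments=[0.06,0.002,0.001,0.02,0,0.06,0,0,0.02,0,0.06,0,0,0.02,0,0.06,0,0,0.02,0,0.06,0,0,0.015,0,0.06,0,0,0.009,0,0.06,0,0,0,0,0.06,0,0,0,0],
)

```text
time_s: 3.3
position: [0.6596, 0.0718, 0.2079]
eef_rot: [0.62, 0.785, 0.0, 0.0]
wrist_force: [0.2, -0.1, 0.4]
grip_width: 0.0599
finger_force: 0.0
```

Emit:
play_rows(
  increments=[0.04,0,0,0,0,0.03,0,0,0,0,0.025,0,0,0,0,0.015,0,0,0,0,0.01,0,0,0,0,0.01,0,0,0,0,0.01,0,0,0,0],
)

```text
time_s: 4.0
position: [0.6615, 0.0726, 0.2088]
eef_rot: [0.62, 0.785, 0.002, 0.002]
wrist_force: [6.0, 2.0, -1.1]
grip_width: 0.0226
finger_force: 58.9
```

Emit:
play_rows(
  increments=[0.01,0,0.003,0,0,0.01,0,0,0,0,0.01,0,0,-0.005,0,0.01,0,0,-0.01,0,0.01,0,0,-0.01,0,0.01,0,0,0,0],
  newtons=80,
)

```text
time_s: 4.6
position: [0.6619, 0.0726, 0.2338]
eef_rot: [0.62, 0.785, -0.0, 0.0]
wrist_force: [-0.0, 0.0, -4.3]
grip_width: 0.0226
finger_force: 78.9
```

```bash
python3 - <<'E'
from h import *
st(); print(pix('pics/side0.png',cab(-.024,-.16,.25)))
snap("side","pics/side2.png")
b=cv2.imread('pics/side2.png')[120:270,190:400]
cv2.imwrite('pics/c2.png',cv2.resize(b,None,fx=3,fy=3,interpolation=cv2.INTER_CUBIC))
E
```

```text
t 4.6 tcp [0.6619 0.0726 0.2338] h 103.39 w 0.0226 F [-0.   0.  -4.3] grip 78.9
[[286.05752141 167.23200566]]
```

View pics/c2.png

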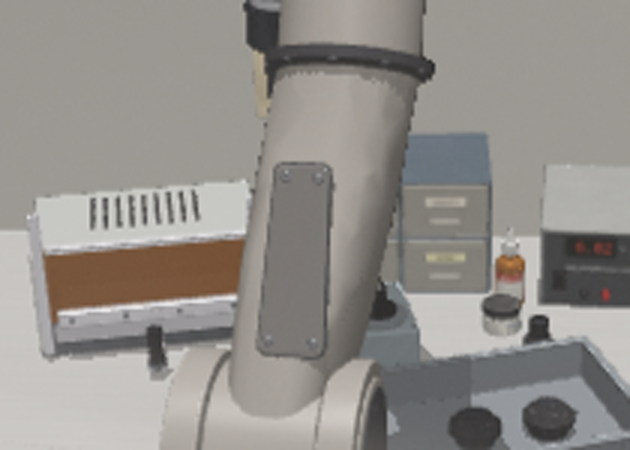

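Emit:
play_rows(
  increments=[0.01,0,0,-0.01,0,0.01,0,0,-0.01,0,0.01,0,0,-0.01,0,0.01,0,0,-0.01,0,0.01,0,0,-0.008,0,0.01,0,0,-0.003,0,0.01,0,0,0,0,0.01,0,0,0,0],
  newtons=60,
)

```text
time_s: 5.45
position: [0.6619, 0.0726, 0.2831]
eef_rot: [0.62, 0.785, -0.0, -0.0]
wrist_force: [-0.5, 0.8, -5.2]
grip_width: 0.0224
finger_force: 79.0
```

Emit:
play_rows(
  increments=[0.01,-0.006,0,0,0,0.01,-0.006,0,0.0005,0,0.01,-0.006,0,0.0005,0,0.01,-0.006,0,0.0005,0,0.01,-0.006,0,0.001,0,0.01,-0.006,0,0.0015,0,0.01,-0.004,0,0.001,0,0.01,0,0,0,0,0.01,0,0,0,0],
)

```text
time_s: 6.35
position: [0.6712, 0.0331, 0.2781]
eef_rot: [0.62, 0.785, -0.001, 0.0]
wrist_force: [-3.3, -0.1, -5.5]
grip_width: 0.0225
finger_force: 79.5
```

```bash
python3 - <<'E'
from h import *
st(); s,p,h=pose(); a=np.array([np.cos(PSI),np.sin(PSI)]);b=np.array([-a[1],a[0]]); d=p[:2]-C0; print("cab",d@a,d@b, "Fy",s["wrist_force"][:2]@b)
E
```

```text
t 6.35 tcp [0.6712 0.0331 0.2781] h 103.41 w 0.0225 F [-3.3 -0.1 -5.5] grip 79.5
cab -0.020817530865941635 -0.19881900808569217 Fy 0.6212946164674389
```

Emit:
play_rows(
  increments=[0.01,-0.004,0,0.001,0,0.01,0,0,0,0,0.01,0,0,0,0],
)

```text
time_s: 6.65
position: [0.6718, 0.0307, 0.2772]
eef_rot: [0.619, 0.785, 0.0, -0.001]
wrist_force: [-4.9, 1.6, -4.1]
grip_width: 0.0223
finger_force: 79.7
```

Emit:
play_rows(
  increments=[0.01,-0.004,0,0.001,0,0.01,0,0,0,0,0.01,0,0,0,0],
)

```text
time_s: 6.95
position: [0.6728, 0.0262, 0.2762]
eef_rot: [0.619, 0.785, -0.0, -0.0]
wrist_force: [-4.2, 1.9, -6.1]
grip_width: 0.0224
finger_force: 79.7
```

Emit:
play_rows(
  increments=[0.01,-0.003,0,0.001,0,0.01,0,0,0,0,0.01,0,0,0,0],
)

```text
time_s: 7.25
position: [0.6737, 0.0226, 0.2752]
eef_rot: [0.619, 0.785, -0.001, 0.0]
wrist_force: [-4.7, -0.3, -5.5]
grip_width: 0.0223
finger_force: 79.4
```

Emit:
play_rows(
  increments=[0.01,-0.003,-0.001,0.001,0,0.01,0,0,0,0,0.01,0,0,0,0],
)

```text
time_s: 7.55
position: [0.6744, 0.0192, 0.2746]
eef_rot: [0.621, 0.784, 0.001, 0.001]
wrist_force: [-0.8, 1.8, -4.9]
grip_width: 0.0221
finger_force: 75.7
```

Emit:
play_rows(
  increments=[0.01,-0.003,-0.001,0.001,0,0.01,0,0,0,0,0.01,0,0,0,0],
)

```text
time_s: 7.85
position: [0.6746, 0.0172, 0.2741]
eef_rot: [0.62, 0.784, 0.002, 0.001]
wrist_force: [4.2, 2.6, -4.7]
grip_width: 0.0224
finger_force: 75.7
```

Emit:
play_rows(
  increments=[0.01,-0.003,0,0.001,0,0.01,0,0,0,0,0.01,0,0,0,0],
)

```text
time_s: 8.15
position: [0.6749, 0.0162, 0.2735]
eef_rot: [0.62, 0.785, 0.002, 0.0]
wrist_force: [2.0, 6.3, -0.8]
grip_width: 0.0225
finger_force: 75.8
```

```bash
python3 - <<'E'
from h import *
st(); s=ctrl.read_state(); print(s["moment"])
snap("side","pics/side3.png"); snap("top","pics/top3.png")
b=cv2.imread('pics/side3.png')[70:270,190:390]; a=cv2.imread('pics/top3.png')[100:240,160:340]
o=np.zeros((400,800,3),np.uint8); o[:,:400]=cv2.resize(b,(400,400)); o[:311,400:]=cv2.resize(a,(400,311)); cv2.imwrite('pics/c3.png',o)
E
```

```text
t 8.15 tcp [0.6749 0.0162 0.2735] h 103.43 w 0.0225 F [ 2.   6.3 -0.8] grip 75.8
[ 1.57592655 -0.29868234 -0.72970571]
```

View pics/c3.png

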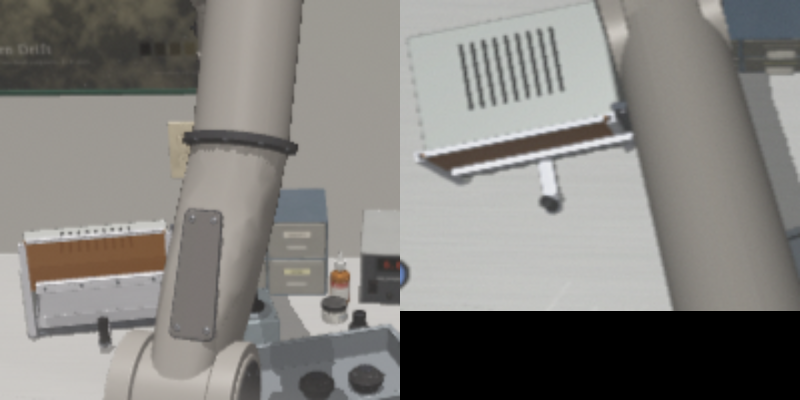

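Emit:
play_rows(
  increments=[0.01,0.005,0,-0.0015,0,0.01,0.005,0,-0.002,0,0.01,0,0,0,0,0.01,0,0,0,0],
)

```text
time_s: 8.65
position: [0.6733, 0.0223, 0.2765]
eef_rot: [0.62, 0.784, 0.001, 0.002]
wrist_force: [4.7, 0.2, -5.5]
grip_width: 0.0223
finger_force: 75.7
```

Emit:
play_rows(
  increments=[0.01,0.002,0,0.0035,0,0.01,0.002,0,0.0035,0,0.01,0.002,0,0.0035,0,0.01,0,0,0,0],
)

```text
time_s: 9.05
position: [0.6718, 0.0281, 0.2653]
eef_rot: [0.62, 0.784, 0.001, 0.002]
wrist_force: [7.4, 1.0, -4.8]
grip_width: 0.0225
finger_force: 78.1
```

Emit:
play_rows(
  increments=[0.01,0.002,0.001,0.003,0,0.01,0.002,0,0.003,0,0.01,0,0,0,0],
)

```text
time_s: 9.35
position: [0.6708, 0.0327, 0.2593]
eef_rot: [0.62, 0.784, -0.0, 0.001]
wrist_force: [5.8, -0.5, -4.5]
grip_width: 0.022
finger_force: 79.8
```

Emit:
play_rows(
  increments=[0.01,0,0,0.002,0,0.01,0,0,0,0,0.01,0,0,0,0],
)

```text
time_s: 9.65
position: [0.6709, 0.0326, 0.259]
eef_rot: [0.62, 0.784, 0.0, 0.001]
wrist_force: [2.0, -2.7, 5.9]
grip_width: 0.0225
finger_force: 80.3
```

Emit:
play_rows(
  increments=[0.022,0,0,-0.001,0,0.03,0,0,0,0,0.04,0,0,0,0,0.06,0,0,0,0,0.06,0,0,0,0],
)

```text
time_s: 10.15
position: [0.6699, 0.0341, 0.258]
eef_rot: [0.619, 0.785, -0.0, -0.0]
wrist_force: [0.1, -0.5, 0.3]
grip_width: 0.0598
finger_force: 0.0
```

Emit:
play_rows(
  increments=[0.06,0,0,-0.01,0,0.06,0,0,-0.02,0,0.06,0,0,-0.03,0,0.06,0,0,-0.03,0,0.06,0,-0.03,0,0,0.06,0,-0.04,0,0,0.06,0,-0.04,0,0,0.06,0,-0.04,0,0,0.06,0,-0.04,0,0,0.06,0,0,0,0],
)

```text
time_s: 11.15
position: [0.4816, -0.0118, 0.3492]
eef_rot: [0.62, 0.784, -0.001, 0.001]
wrist_force: [0.1, -0.2, -0.1]
grip_width: 0.0598
finger_force: 0.0
```

```bash
python3 - <<'E'
from h import *
st(); rows([.45,.35,.25],103.4,8)
snap("side","pics/side4.png"); snap("top","pics/top4.png")
b=cv2.imread('pics/side4.png')[130:260,190:340]; a=cv2.imread('pics/top4.png')[100:240,160:340]
o=np.zeros((347,800,3),np.uint8); o[:,:400]=cv2.resize(b,(400,347),interpolation=cv2.INTER_CUBIC); o[:311,400:]=cv2.resize(a,(400,311),interpolation=cv2.INTER_CUBIC); cv2.imwrite('pics/c4.png',o)
E
```

```text
t 11.15 tcp [ 0.4816 -0.0118  0.3492] h 103.3 w 0.0598 F [ 0.1 -0.2 -0.1] grip 0.0
8 x [np.float64(0.0449), np.float64(0.0066), np.float64(0.0124), np.float64(-0.012)]
```

View pics/c4.png

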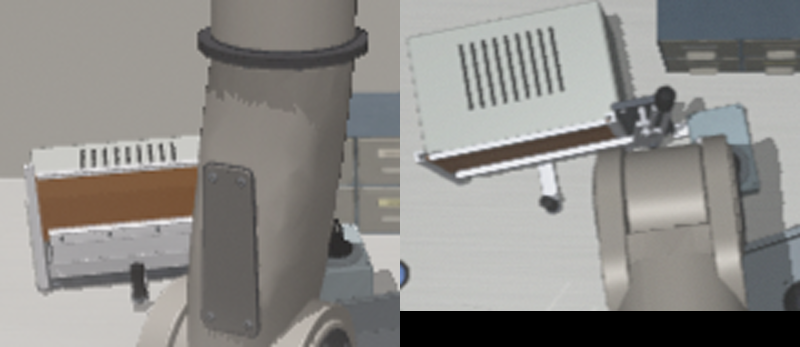

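```bash
python3 - <<'E'
from h import *
print(cab(-.078,0,.25), pix('pics/top4.png',cab(-.024,-.195,.298)), pix('pics/top4.png',cab(-.07,0,.062)));rows(cab(-.078,0,.25),193.4,12)
E
```

```text
[np.float64(0.5695167240950822), np.float64(0.2132520516972665), 0.25] [[279.42366888 142.99729916]] [[226.47853558 191.60797059]]
12 x [np.float64(0.0056), np.float64(0.0214), np.float64(0.0083), np.float64(-7.502)]
```

Emit:
play_rows(
  increments=[0.06,0.0056,0.0214,0.0083,-7.5,0.06,0.0056,0.0214,0.0083,-7.5,0.06,0.0056,0.0214,0.0083,-7.5,0.06,0.0056,0.0214,0.0083,-7.5,0.06,0.0056,0.0214,0.0083,-7.5,0.06,0.0056,0.0214,0.0083,-7.5,0.06,0.0056,0.0214,0.0083,-7.5,0.06,0.0056,0.0214,0.0083,-7.5,0.06,0.0056,0.0214,0.0083,-7.5,0.06,0.0056,0.0214,0.0083,-7.5,0.06,0.0056,0.0214,0.0083,-7.5,0.06,0.0056,0.0214,0.0083,-7.5,0.06,0,0,0,0,0.06,0,0,0,0],
)

```text
time_s: 12.65
position: [0.5707, 0.214, 0.2485]
eef_rot: [-0.116, 0.993, 0.0, -0.0]
wrist_force: [-0.0, -0.8, 0.8]
grip_width: 0.0603
finger_force: 0.0
```

```bash
python3 - <<'E'
from h import *
st(); rows(cab(-.078,0,.034),193.4,1); print(ctrl.read_state()["joint_positions"].round(2))
E
```

```text
t 12.65 tcp [0.5707 0.214  0.2485] h -166.65 w 0.0603 F [-0.  -0.8  0.8] grip 0.0
1 x [np.float64(0.0013), np.float64(-0.0005), np.float64(0.2145), np.float64(-0.053)]
[ 0.11  0.46 -0.78  1.66  0.34  1.16  1.05]
```

Emit:
play_rows(
  increments=[0.06,0.0013,-0.0005,0.025,0,0.06,0,0,0.025,0,0.06,0,0,0.025,0,0.06,0,0,0.025,0,0.06,0,0,0.025,0,0.06,0,0,0.02,0,0.06,0,0,0.02,0,0.06,0,0,0.02,0,0.06,0,0,0.015,0,0.06,0,0,0.01,0,0.06,0,0,0.004,0,0.06,0,0,0,0],
)

```text
time_s: 13.85
position: [0.5691, 0.2123, 0.0346]
eef_rot: [-0.116, 0.993, -0.0, -0.0]
wrist_force: [0.2, 0.4, 0.6]
grip_width: 0.0599
finger_force: 0.0
```

Emit:
play_rows(
  increments=[0.04,0,0,0,0,0.02,0,0,0,0,0.01,0,0,0,0,0.005,0,0,0,0,0.005,0,0,0,0,0.005,0,0,0,0],
  newtons=50,
)

```text
time_s: 14.45
position: [0.5686, 0.216, 0.036]
eef_rot: [-0.118, 0.993, 0.002, 0.001]
wrist_force: [-2.1, 5.5, 1.5]
grip_width: 0.0152
finger_force: 47.9
```

Emit:
play_rows(
  increments=[0.03,0,0.004,0,0,0.04,0,0,0,0,0.04,-0.003,0,0,0,0.04,-0.002,0,0,0,0.02,0,0,0,0,0.01,0,0,0,0,0.005,0,0,0,0,0.005,0,0,0,0,0.005,0,0,0,0],
)

```text
time_s: 15.35
position: [0.5731, 0.2172, 0.0348]
eef_rot: [-0.117, 0.993, -0.0, 0.0]
wrist_force: [0.7, -0.5, 1.8]
grip_width: 0.0166
finger_force: 48.7
```

Emit:
play_rows(
  increments=[0.005,0.005,0,0,0,0.005,0.015,0,0,0,0.005,0.015,0,0,0,0.005,0.015,0,0,0,0.005,0.015,0,0,0,0.005,0.015,0,0,0,0.005,0.015,0,0,0,0.005,0.015,0,0,0,0.005,0.015,0,0,0,0.005,0.015,0,0,0,0.005,0.015,0,0,0,0.005,0.012,0,0,0,0.005,0,0,0,0,0.005,0,0,0,0],
)

```text
time_s: 16.75
position: [0.4098, 0.1791, 0.0347]
eef_rot: [-0.117, 0.993, 0.0, -0.0]
wrist_force: [-1.8, 2.2, -0.7]
grip_width: 0.0164
finger_force: 50.0
```

```bash
python3 - <<'E'
from h import *
st(); print(ctrl.read_state()["joint_positions"].round(2))
E
```

```text
t 16.75 tcp [0.4098 0.1791 0.0347] h -166.55 w 0.0164 F [-1.8  2.2 -0.7] grip 50.0
[ 0.01  0.51 -0.67  2.2   0.56  0.61  0.73]
```

Emit:
play_rows(
  increments=[0.005,0.006,0,0,0,0.005,0.004,0,0,0,0.005,0.002,0,0,0,0.005,0.002,0,0,0,0.005,0,0,0,0],
)

```text
time_s: 17.25
position: [0.3977, 0.1763, 0.0348]
eef_rot: [-0.117, 0.993, 0.001, 0.001]
wrist_force: [3.5, 4.7, -6.7]
grip_width: 0.016
finger_force: 49.5
```

Emit:
play_rows(
  increments=[0.02,0,0,0,0,0.04,0,0,0,0,0.05,0,0,0,0,0.05,0,0,-0.02,0,0.05,0,0,-0.03,0,0.05,0,0,-0.03,0,0.06,0,0,-0.04,0,0.06,0,0,-0.03,0],
)

```text
time_s: 18.05
position: [0.3965, 0.1754, 0.1865]
eef_rot: [-0.117, 0.993, -0.0, 0.0]
wrist_force: [0.8, 0.6, 0.0]
grip_width: 0.0599
finger_force: 0.0
```

```bash
python3 - <<'E'
from h import *
st(); snap("top","pics/top5.png")
b=cv2.imread('pics/top5.png')[110:290,160:420]; cv2.imwrite('pics/c5.png',cv2.resize(b,None,fx=3,fy=3,interpolation=cv2.INTER_CUBIC))
rows([.456,-.1335,.20],62,17)
E
```

```text
t 18.05 tcp [0.3965 0.1754 0.1865] h -166.59 w 0.0599 F [0.8 0.6 0. ] grip 0.0
17 x [np.float64(-0.02), np.float64(-0.0121), np.float64(-0.0006), np.float64(7.731)]
```

View pics/c5.png

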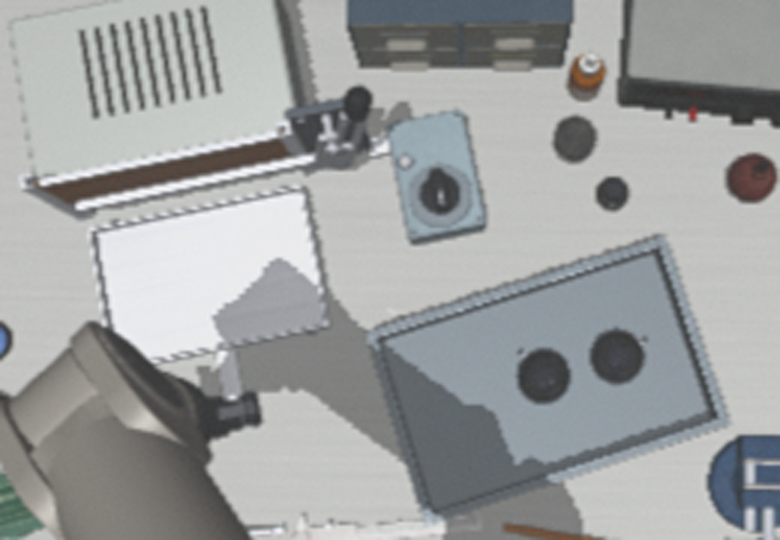

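Emit:
play_rows(
  increments=[0.07,-0.02,-0.0121,-0.0006,7.731,0.07,-0.02,-0.0121,-0.0006,7.731,0.07,-0.02,-0.0121,-0.0006,7.731,0.07,-0.02,-0.0121,-0.0006,7.731,0.07,-0.02,-0.0121,-0.0006,7.731,0.07,-0.02,-0.0121,-0.0006,7.731,0.07,-0.02,-0.0121,-0.0006,7.731,0.07,-0.02,-0.0121,-0.0006,7.731,0.07,-0.02,-0.0121,-0.0006,7.731,0.07,-0.02,-0.0121,-0.0006,7.731,0.07,-0.02,-0.0121,-0.0006,7.731,0.07,-0.02,-0.0121,-0.0006,7.731,0.07,-0.02,-0.0121,-0.0006,7.731,0.07,-0.02,-0.0121,-0.0006,7.731,0.07,-0.02,-0.0121,-0.0006,7.731,0.07,-0.02,-0.0121,-0.0006,7.731,0.07,-0.02,-0.0121,-0.0006,7.731,0.07,0,0,0,0,0.07,0,0,0,0],
)

```text
time_s: 20.0
position: [0.4533, -0.1355, 0.1948]
eef_rot: [0.857, 0.515, -0.0, 0.0]
wrist_force: [-0.4, -0.5, 0.6]
grip_width: 0.07
finger_force: 0.0
```

```bash
python3 - <<'E'
from h import *
st(); rows([.456,-.1335,.009],62,1)
E
```

```text
t 20.0 tcp [ 0.4533 -0.1355  0.1948] h 62.02 w 0.07 F [-0.4 -0.5  0.6] grip 0.0
1 x [np.float64(0.003), np.float64(0.0015), np.float64(0.1858), np.float64(0.017)]
```

Emit:
play_rows(
  increments=[0.07,0.003,0.0015,0.03,0,0.07,0,0,0.03,0,0.07,0,0,0.03,0,0.07,0,0,0.03,0,0.07,0,0,0.03,0,0.07,0,0,0.02,0,0.07,0,0,0.012,0,0.07,0,0,0.006,0,0.07,0,0,0,0,0.07,0,0,0,0],
)

```text
time_s: 21.0
position: [0.4572, -0.1334, 0.0076]
eef_rot: [0.857, 0.515, 0.001, 0.0]
wrist_force: [0.3, -0.4, 1.1]
grip_width: 0.0702
finger_force: 0.0
```

Emit:
play_rows(
  increments=[0.06,0,0,0,0,0.05,0,0,0,0,0.045,0,0,0,0,0.045,0,0,0,0,0.045,0,0,0,0],
  newtons=35,
)

```text
time_s: 21.5
position: [0.4567, -0.1335, 0.0083]
eef_rot: [0.857, 0.515, 0.0, 0.001]
wrist_force: [-2.4, 1.7, 12.2]
grip_width: 0.0513
finger_force: 34.1
```

Emit:
play_rows(
  increments=[0.045,0,0,-0.003,0,0.045,0,0,-0.005,0,0.045,0,0,-0.01,0,0.045,0,0,-0.01,0,0.045,0,0,0,0,0.045,0,0,0,0],
)

```text
time_s: 22.1
position: [0.4567, -0.1336, 0.0353]
eef_rot: [0.857, 0.515, 0.0, 0.0]
wrist_force: [-0.0, -0.8, -1.7]
grip_width: 0.0511
finger_force: 36.9
```

```bash
python3 - <<'E'
from h import *
st(); p=[.4567,-.1336,.19]
t=cab(-.105,.05,.19); print(np.round(t,3)); rows(t,103.4,14,p,103.4)
print(np.round(cab(-.105,-.05,0),3))
E
```

```text
t 22.1 tcp [ 0.4567 -0.1336  0.0353] h 61.96 w 0.0511 F [-0.  -0.8 -1.7] grip 36.9
[0.532 0.256 0.19 ]
14 x [np.float64(0.0258), np.float64(0.0117), np.float64(0.0), -0.0]
[0.555 0.158 0.   ]
```

Emit:
play_rows(
  increments=[0.045,0,0,-0.01,0,0.045,0,0,-0.02,-5.2,0.045,0,0,-0.025,-5.2,0.045,0,0,-0.025,-5.2,0.045,0,0,-0.025,-5.2,0.045,0,0,-0.025,-5.2,0.045,0,0,-0.015,-5.2,0.045,0,0,-0.01,-5.2,0.045,0,0,0,-5.04],
)

```text
time_s: 23.0
position: [0.457, -0.1336, 0.1917]
eef_rot: [0.618, 0.786, 0.0, 0.001]
wrist_force: [0.6, -0.0, -3.2]
grip_width: 0.0509
finger_force: 37.1
```

Emit:
play_rows(
  increments=[0.045,0.0128,0.0058,0,0,0.045,0.0258,0.0117,0,0,0.045,0.0258,0.0117,0,0,0.045,0.0258,0.0117,0,0,0.045,0.0258,0.0117,0,0,0.045,0.0258,0.0117,0,0,0.045,0.0258,0.0117,0,0,0.045,0.0258,0.0117,0,0,0.045,0.0258,0.0117,0,0,0.045,0.0258,0.0117,0,0,0.045,0.0258,0.0117,0,0,0.045,0.0258,0.0117,0,0,0.045,0.0258,0.0117,0,0,0.045,0.0258,0.0117,0,0,0.045,0.0128,0.0059,0,0,0.045,0,0,0,0,0.045,0,0,0,0],
)

```text
time_s: 24.7
position: [0.5317, 0.2545, 0.1896]
eef_rot: [0.62, 0.785, -0.001, 0.0]
wrist_force: [-0.4, -0.6, -2.4]
grip_width: 0.051
finger_force: 37.1
```

```bash
python3 - <<'E'
from h import *
st(); rows(cab(-.105,.05,.03),103.4,1)
E
```

```text
t 24.7 tcp [0.5317 0.2545 0.1896] h 103.39 w 0.051 F [-0.4 -0.6 -2.4] grip 37.1
1 x [np.float64(0.0012), np.float64(0.0002), np.float64(0.1596), np.float64(-0.006)]
```

Lower to contact, then release.

Emit:
play_rows(
  increments=[0.045,0.001,0,0.02,0,0.045,0,0,0.03,0,0.045,0,0,0.03,0,0.045,0,0,0.03,0,0.045,0,0,0.025,0,0.045,0,0,0.015,0,0.045,0,0,0.01,0,0.045,0,0,0.003,0,0.045,0,0,0,0,0.045,0,0,0,0],
)

```text
time_s: 25.7
position: [0.5325, 0.2571, 0.028]
eef_rot: [0.62, 0.785, 0.001, 0.0]
wrist_force: [-0.1, 0.7, -1.9]
grip_width: 0.051
finger_force: 37.1
```

Emit:
play_rows(
  increments=[0.045,0,0,0.001,0,0.045,0,0,0,0],
)

```text
time_s: 25.9
position: [0.5321, 0.2568, 0.0265]
eef_rot: [0.62, 0.785, 0.0, 0.0]
wrist_force: [-0.4, 0.1, -2.9]
grip_width: 0.0506
finger_force: 37.1
```

Emit:
play_rows(
  increments=[0.045,0,0,0.001,0,0.045,0,0,0,0],
)

```text
time_s: 26.1
position: [0.5317, 0.2566, 0.0249]
eef_rot: [0.62, 0.785, 0.0, 0.0]
wrist_force: [-0.3, 0.1, -1.4]
grip_width: 0.0506
finger_force: 37.1
```

Emit:
play_rows(
  increments=[0.045,0,0,0.001,0,0.045,0,0,0,0],
)

```text
time_s: 26.3
position: [0.5322, 0.2568, 0.0245]
eef_rot: [0.62, 0.785, 0.0, 0.0]
wrist_force: [-0.5, -1.8, 3.5]
grip_width: 0.0507
finger_force: 37.6
```

Emit:
play_rows(
  increments=[0.045,0,0,0.001,0,0.045,0,0,0,0],
)

```text
time_s: 26.5
position: [0.5332, 0.2571, 0.0243]
eef_rot: [0.62, 0.785, 0.001, 0.001]
wrist_force: [-0.2, -2.3, 9.0]
grip_width: 0.0505
finger_force: 38.0
```

Emit:
play_rows(
  increments=[0.05,0,0,-0.0015,0,0.055,0,0,0,0,0.07,0,0,0,0,0.07,0,0,0,0,0.07,0,0,-0.01,0,0.07,0,0,-0.02,0,0.07,0,0,-0.03,0,0.07,0,0,-0.04,0,0.07,0,0,-0.04,0,0.07,0,0,-0.03,0,0.07,0,0,0,0],
)

```text
time_s: 27.6
position: [0.534, 0.2586, 0.2]
eef_rot: [0.62, 0.785, 0.004, 0.002]
wrist_force: [0.1, 0.9, 0.2]
grip_width: 0.0699
finger_force: 0.0
```

```bash
python3 - <<'E'
from h import *
st(); rows([.478,-.209,.19],110,16)
snap("top","pics/top6.png")
b=cv2.imread('pics/top6.png')[110:290,160:420]; cv2.imwrite('pics/c6.png',cv2.resize(b,None,fx=3,fy=3,interpolation=cv2.INTER_CUBIC))
E
```

```text
t 27.6 tcp [0.534  0.2586 0.2   ] h 103.42 w 0.0699 F [0.1 0.9 0.2] grip 0.0
16 x [np.float64(-0.027), np.float64(-0.0117), np.float64(0.0006), np.float64(-0.411)]
```

View pics/c6.png

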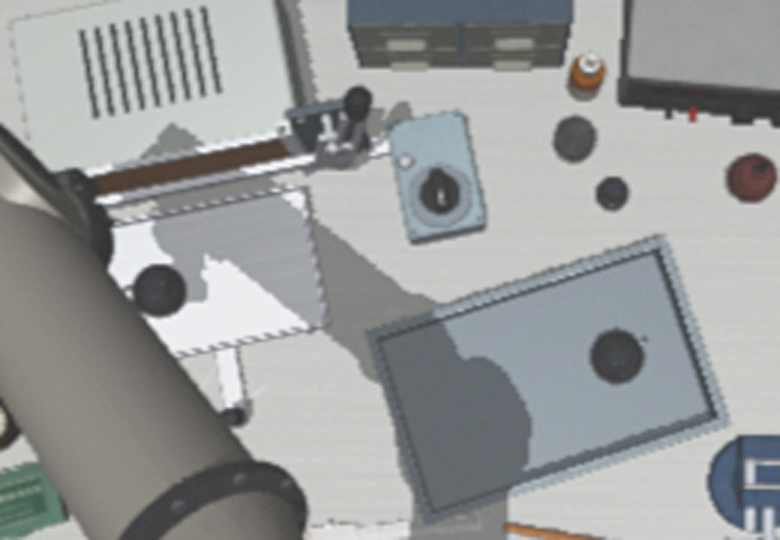

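Emit:
play_rows(
  increments=[0.07,-0.0135,-0.006,0,0,0.07,-0.027,-0.0117,0.0006,-0.411,0.07,-0.027,-0.0117,0.0006,-0.411,0.07,-0.027,-0.0117,0.0006,-0.411,0.07,-0.027,-0.0117,0.0006,-0.411,0.07,-0.027,-0.0117,0.0006,-0.411,0.07,-0.027,-0.0117,0.0006,-0.411,0.07,-0.027,-0.0117,0.0006,-0.411,0.07,-0.027,-0.0117,0.0006,-0.411,0.07,-0.027,-0.0117,0.0006,-0.411,0.07,-0.027,-0.0117,0.0006,-0.411,0.07,-0.027,-0.0117,0.0006,-0.411,0.07,-0.027,-0.0117,0.0006,-0.411,0.07,-0.027,-0.0117,0.0006,-0.411,0.07,-0.027,-0.0117,0.0006,-0.411,0.07,-0.027,-0.0117,0.0006,-0.411,0.07,-0.0135,-0.006,0,-0.4,0.07,0,0,0,0,0.07,0,0,0,0],
)

```text
time_s: 29.55
position: [0.4718, -0.2099, 0.1844]
eef_rot: [0.574, 0.819, -0.0, -0.001]
wrist_force: [0.1, -0.5, 0.3]
grip_width: 0.0703
finger_force: 0.0
```

```bash
python3 - <<'E'
from h import *
st(); rows([.478,-.209,.008],110,1)
E
```

```text
t 29.55 tcp [ 0.4718 -0.2099  0.1844] h 109.93 w 0.0703 F [ 0.1 -0.5  0.3] grip 0.0
1 x [np.float64(-0.0012), np.float64(0.0061), np.float64(0.1764), np.float64(-0.073)]
```

Emit:
play_rows(
  increments=[0.07,-0.0012,0.0061,0.02,0,0.07,0,0,0.03,0,0.07,0,0,0.03,0,0.07,0,0,0.03,0,0.07,0,0,0.03,0,0.07,0,0,0.02,0,0.07,0,0,0.012,0,0.07,0,0,0.004,0,0.07,0,0,0,0,0.07,0,0,0,0],
)

```text
time_s: 30.55
position: [0.48, -0.2094, 0.0103]
eef_rot: [0.574, 0.819, 0.0, 0.001]
wrist_force: [-0.6, -0.4, 0.0]
grip_width: 0.0701
finger_force: 0.0
```

Emit:
play_rows(
  increments=[0.06,0,0,0,0,0.05,0,0,0,0,0.045,0,0,0,0,0.045,0,0,0,0,0.045,0,0,0,0],
)

```text
time_s: 31.05
position: [0.4791, -0.21, 0.0108]
eef_rot: [0.574, 0.819, -0.0, 0.0]
wrist_force: [-4.3, 0.7, 10.6]
grip_width: 0.0509
finger_force: 34.3
```

Emit:
play_rows(
  increments=[0.045,0,0,-0.003,0,0.045,0,0,-0.005,0,0.045,0,0,-0.01,0,0.045,0,0,-0.01,0,0.045,0,0,0,0,0.045,0,0,0,0],
)

```text
time_s: 31.65
position: [0.4795, -0.2096, 0.0379]
eef_rot: [0.574, 0.819, 0.0, 0.001]
wrist_force: [0.2, 0.6, -2.2]
grip_width: 0.0511
finger_force: 37.0
```

```bash
python3 - <<'E'
from h import *
rows(cab(-.105,-.05,.19),103.4,14,[.4795,-.2096,.19],103.4)
E
```

```text
14 x [np.float64(0.0243), np.float64(0.0113), np.float64(0.0), -0.0]
```

Emit:
play_rows(
  increments=[0.045,0,0,-0.01,0,0.045,0,0,-0.02,2.2,0.045,0,0,-0.025,2.2,0.045,0,0,-0.025,2.2,0.045,0,0,-0.025,0,0.045,0,0,-0.025,0,0.045,0,0,-0.015,0,0.045,0,0,-0.007,0,0.045,0,0,0,0],
)

```text
time_s: 32.55
position: [0.4795, -0.2095, 0.1902]
eef_rot: [0.62, 0.785, 0.0, 0.001]
wrist_force: [0.1, -1.0, -2.2]
grip_width: 0.0517
finger_force: 37.3
```

Emit:
play_rows(
  increments=[0.045,0.0121,0.0056,0,0,0.045,0.0243,0.0113,0,0,0.045,0.0243,0.0113,0,0,0.045,0.0243,0.0113,0,0,0.045,0.0243,0.0113,0,0,0.045,0.0243,0.0113,0,0,0.045,0.0243,0.0113,0,0,0.045,0.0243,0.0113,0,0,0.045,0.0243,0.0113,0,0,0.045,0.0243,0.0113,0,0,0.045,0.0243,0.0113,0,0,0.045,0.0243,0.0113,0,0,0.045,0.0243,0.0113,0,0,0.045,0.0243,0.0113,0,0,0.045,0.0122,0.0057,0,0,0.045,0,0,0,0,0.045,0,0,0,0],
)

```text
time_s: 34.25
position: [0.5538, 0.1574, 0.1886]
eef_rot: [0.62, 0.785, -0.001, -0.0]
wrist_force: [0.1, -0.8, -3.1]
grip_width: 0.0509
finger_force: 37.3
```

```bash
python3 - <<'E'
from h import *
st(); rows(cab(-.105,-.05,.03),103.4,1)
E
```

```text
t 34.25 tcp [0.5538 0.1574 0.1886] h 103.38 w 0.0509 F [ 0.1 -0.8 -3.1] grip 37.3
1 x [np.float64(0.0007), np.float64(0.0013), np.float64(0.1586), np.float64(-0.021)]
```

Emit:
play_rows(
  increments=[0.045,0,0,0.02,0,0.045,0,0,0.03,0,0.045,0,0,0.03,0,0.045,0,0,0.03,0,0.045,0,0,0.025,0,0.045,0,0,0.015,0,0.045,0,0,0.009,0,0.045,0,0,0,0,0.045,0,0,0,0],
)

```text
time_s: 35.15
position: [0.5552, 0.1582, 0.0313]
eef_rot: [0.62, 0.785, 0.001, 0.0]
wrist_force: [-0.3, 0.3, -3.0]
grip_width: 0.0511
finger_force: 37.3
```

Emit:
play_rows(
  increments=[0.045,0,0,0.0015,0,0.045,0,0,0,0],
)

```text
time_s: 35.35
position: [0.555, 0.1583, 0.0297]
eef_rot: [0.62, 0.785, 0.001, 0.0]
wrist_force: [0.3, -0.3, -1.8]
grip_width: 0.0511
finger_force: 37.3
```

Emit:
play_rows(
  increments=[0.045,0,0,0.0015,0,0.045,0,0,0,0],
)

```text
time_s: 35.55
position: [0.5544, 0.1582, 0.0275]
eef_rot: [0.62, 0.785, 0.0, 0.0]
wrist_force: [0.1, -0.1, -3.6]
grip_width: 0.0511
finger_force: 37.3
```

Emit:
play_rows(
  increments=[0.045,0,0,0.001,0,0.045,0,0,0,0],
)

```text
time_s: 35.75
position: [0.5548, 0.1583, 0.0269]
eef_rot: [0.62, 0.785, 0.0, 0.0]
wrist_force: [-1.1, -0.8, 2.4]
grip_width: 0.051
finger_force: 37.7
```

Emit:
play_rows(
  increments=[0.045,0,0,0.001,0,0.045,0,0,0,0],
)

```text
time_s: 35.95
position: [0.5559, 0.1586, 0.0268]
eef_rot: [0.62, 0.785, 0.001, 0.001]
wrist_force: [-0.3, -0.4, 8.4]
grip_width: 0.0515
finger_force: 38.0
```

Emit:
play_rows(
  increments=[0.05,0,0,-0.001,0,0.055,0,0,0,0,0.07,0,0,0,0,0.07,0,0,0,0,0.07,0,0,-0.01,0,0.07,0,0,-0.02,0,0.07,0,0,-0.03,0,0.07,0,0,-0.04,0,0.07,0,0,-0.04,0,0.07,0,0,-0.02,0,0.07,0,0,0,0],
)

```text
time_s: 37.05
position: [0.5563, 0.1592, 0.1907]
eef_rot: [0.62, 0.785, 0.003, 0.002]
wrist_force: [0.5, 0.2, -0.1]
grip_width: 0.0703
finger_force: 0.0
```

```bash
python3 - <<'E'
from h import *
st(); rows([.398,.1763,.19],193.4,12)
E
```

```text
t 37.05 tcp [0.5563 0.1592 0.1907] h 103.38 w 0.0703 F [ 0.5  0.2 -0.1] grip 0.0
12 x [np.float64(0.0129), np.float64(-0.0072), np.float64(0.0001), np.float64(-7.502)]
```

Emit:
play_rows(
  increments=[0.06,0.0129,-0.0072,0,-7.5,0.06,0.0129,-0.0072,0,-7.5,0.06,0.0129,-0.0072,0,-7.5,0.06,0.0129,-0.0072,0,-7.5,0.06,0.0129,-0.0072,0,-7.5,0.06,0.0129,-0.0072,0,-7.5,0.06,0.0129,-0.0072,0,-7.5,0.06,0.0129,-0.0072,0,-7.5,0.06,0.0129,-0.0072,0,-7.5,0.06,0.0129,-0.0072,0,-7.5,0.06,0.0129,-0.0072,0,-7.5,0.06,0.0129,-0.0072,0,-7.5,0.06,0,0,0,0,0.06,0,0,0,0],
)

```text
time_s: 38.45
position: [0.3958, 0.1752, 0.1863]
eef_rot: [-0.114, 0.993, -0.0, 0.0]
wrist_force: [0.7, 0.5, 0.1]
grip_width: 0.0599
finger_force: 0.0
```

```bash
python3 - <<'E'
from h import *
st(); rows([.398,.1763,.035],193.4,1)
snap("top","pics/top7.png"); snap("side","pics/side7.png")
a=cv2.imread('pics/top7.png')[110:290,160:420]; b=cv2.imread('pics/side7.png')[140:270,190:430]
o=np.zeros((494,800,3),np.uint8); o[:277,:400]=cv2.resize(a,(400,277),interpolation=cv2.INTER_CUBIC); o[:217,400:]=cv2.resize(b,(400,217),interpolation=cv2.INTER_CUBIC); cv2.imwrite('pics/c7.png',o[:280])
E
```

```text
t 38.45 tcp [0.3958 0.1752 0.1863] h -166.86 w 0.0599 F [0.7 0.5 0.1] grip 0.0
1 x [np.float64(-0.0024), np.float64(0.0006), np.float64(0.1513), np.float64(-0.257)]
```

View pics/c7.png

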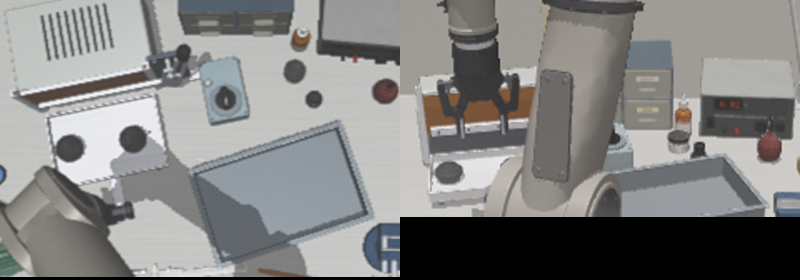

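Emit:
play_rows(
  increments=[0.06,-0.0024,0.0006,0.03,-0.2,0.06,0,0,0.03,0,0.06,0,0,0.03,0,0.06,0,0,0.03,0,0.06,0,0,0.02,0,0.06,0,0,0.01,0,0.06,0,0,0.001,0,0.06,0,0,0,0],
)

```text
time_s: 39.35
position: [0.3983, 0.1772, 0.0358]
eef_rot: [-0.118, 0.993, 0.0, 0.0]
wrist_force: [0.1, 0.0, 0.9]
grip_width: 0.06
finger_force: 0.0
```

Emit:
play_rows(
  increments=[0.04,0,0,0,0,0.02,0,0,0,0,0.01,0,0,0,0,0.005,0,0,0,0,0.005,0,0,0,0,0.005,0,0,0,0],
  newtons=50,
)

```text
time_s: 39.95
position: [0.3985, 0.1764, 0.0362]
eef_rot: [-0.118, 0.993, -0.0, 0.001]
wrist_force: [-0.5, -2.2, 7.1]
grip_width: 0.0161
finger_force: 48.6
```

Emit:
play_rows(
  increments=[0.005,-0.004,0,0,0,0.005,-0.008,0,0,0,0.005,-0.01,0,0,0,0.005,-0.012,0,0,0,0.005,-0.012,0,0,0,0.005,-0.012,0,0,0,0.005,-0.012,0,0,0,0.005,-0.012,0,0,0,0.005,-0.012,0,0,0,0.005,-0.012,0,0,0,0.005,-0.012,0,0,0,0.005,-0.012,0,0,0,0.005,-0.012,0,0,0,0.005,-0.012,0,0,0,0.005,-0.01,0,0,0,0.005,-0.006,0,0,0,0.005,-0.002,0,0,0,0.005,0,0,0,0],
)

```text
time_s: 41.75
position: [0.5667, 0.2157, 0.0363]
eef_rot: [-0.117, 0.993, -0.001, 0.001]
wrist_force: [2.1, -3.8, 4.4]
grip_width: 0.0163
finger_force: 48.9
```

Emit:
play_rows(
  increments=[0.005,-0.003,0,0,0,0.005,-0.003,0,0,0,0.005,-0.002,0,0,0,0.005,0,0,0,0],
)

```text
time_s: 42.15
position: [0.571, 0.2166, 0.0362]
eef_rot: [-0.118, 0.993, -0.002, -0.002]
wrist_force: [-8.2, -7.5, 15.9]
grip_width: 0.0164
finger_force: 50.2
```

Emit:
play_rows(
  increments=[0.03,0.003,0,0,0,0.05,0,0,0,0,0.06,0,0,0,0,0.06,0.015,0,0,0,0.06,0.02,0,0,0,0.06,0.012,0,0,0,0.03,0,0,0,0,0.005,0,0,0,0,0,0,0,0,0,0,0,0,0,0,0,0,0,0,0],
)

```text
time_s: 43.25
position: [0.5247, 0.2072, 0.0354]
eef_rot: [-0.118, 0.993, 0.0, 0.0]
wrist_force: [-1.3, 0.4, 0.6]
grip_width: -0.0001
finger_force: 0.0
```

Emit:
play_rows(
  increments=[0,-0.01,0,0,0,0,-0.01,0,0,0,0,-0.005,0,0,0,0,-0.003,0,0,0,0,0,0,0,0],
)

```text
time_s: 43.75
position: [0.5519, 0.2138, 0.0353]
eef_rot: [-0.118, 0.993, 0.0, 0.0]
wrist_force: [-0.2, -0.3, -0.2]
grip_width: 0.0003
finger_force: 0.0
```

Emit:
play_rows(
  increments=[0,-0.003,0,0,0,0,0,0,0,0,0,0,0,0,0],
)

```text
time_s: 44.05
position: [0.5542, 0.2143, 0.0354]
eef_rot: [-0.118, 0.993, -0.0, -0.0]
wrist_force: [0.8, -0.1, -0.3]
grip_width: 0.0
finger_force: 0.0
```

Emit:
play_rows(
  increments=[0,-0.003,0,0,0,0,0,0,0,0,0,0,0,0,0],
)

```text
time_s: 44.35
position: [0.5573, 0.2151, 0.0354]
eef_rot: [-0.118, 0.993, -0.0, 0.0]
wrist_force: [0.3, -0.3, 0.2]
grip_width: -0.0002
finger_force: 0.0
```

Emit:
play_rows(
  increments=[0,-0.002,0,0,0,0,0,0,0,0,0,0,0,0,0],
)

```text
time_s: 44.65
position: [0.5592, 0.2156, 0.0354]
eef_rot: [-0.118, 0.993, 0.0, 0.0]
wrist_force: [0.1, -0.1, -0.7]
grip_width: -0.0003
finger_force: 0.0
```

Emit:
play_rows(
  increments=[0,-0.002,0,0,0,0,0,0,0,0,0,0,0,0,0],
)

```text
time_s: 44.95
position: [0.5607, 0.2159, 0.0353]
eef_rot: [-0.118, 0.993, -0.0, -0.0]
wrist_force: [-1.2, -0.6, 0.8]
grip_width: -0.0001
finger_force: 1.0
```

Emit:
play_rows(
  increments=[0,-0.002,0,0,0,0,0,0,0,0,0,0,0,0,0],
)

```text
time_s: 45.25
position: [0.5608, 0.2158, 0.035]
eef_rot: [-0.118, 0.993, -0.001, -0.002]
wrist_force: [-7.6, -3.9, 5.2]
grip_width: 0.0
finger_force: 3.9
```

Emit:
play_rows(
  increments=[0,-0.002,0,0,0,0,0,0,0,0,0,0,0,0,0],
)

```text
time_s: 45.55
position: [0.5609, 0.2158, 0.0347]
eef_rot: [-0.119, 0.993, -0.002, -0.004]
wrist_force: [-13.2, -3.8, 8.8]
grip_width: -0.0004
finger_force: 6.7
```

Emit:
play_rows(
  increments=[0,-0.002,0,0,0,0,0,0,0,0,0,0,0,0,0],
)

```text
time_s: 45.85
position: [0.5609, 0.2157, 0.0345]
eef_rot: [-0.119, 0.993, -0.002, -0.005]
wrist_force: [-17.8, -5.2, 12.4]
grip_width: 0.0002
finger_force: 9.6
```

Emit:
play_rows(
  increments=[0,0.01,0,0,0,0,0.02,0,0,0,0.02,0.03,0,0,0,0.06,0.02,0,-0.01,0,0.06,0,0,-0.03,0,0.06,0,0,-0.04,0,0.06,0,0,-0.04,0,0.06,0,0,-0.04,0,0.06,0,0,-0.04,0,0.06,0,0,-0.04,0,0.06,0,0,-0.04,0,0.06,0,0,-0.03,0,0.06,0,0,0,0],
)

```text
time_s: 47.15
position: [0.4913, 0.2004, 0.3501]
eef_rot: [-0.118, 0.993, 0.001, 0.005]
wrist_force: [-0.2, -0.7, 0.2]
grip_width: 0.0601
finger_force: 0.0
```

```bash
python3 - <<'E'
from h import *
st(); rows([.6705,.0335,.345],103.4,13)
E
```

```text
t 47.15 tcp [0.4913 0.2004 0.3501] h -166.43 w 0.0601 F [-0.2 -0.7  0.2] grip 0.0
13 x [np.float64(-0.0202), np.float64(-0.0054), np.float64(0.0004), np.float64(6.936)]
```

Emit:
play_rows(
  increments=[0.06,-0.0202,-0.0054,0,6.936,0.06,-0.0202,-0.0054,0,6.936,0.06,-0.0202,-0.0054,0,6.936,0.06,-0.0202,-0.0054,0,6.936,0.06,-0.0202,-0.0054,0,6.936,0.06,-0.0202,-0.0054,0,6.936,0.06,-0.0202,-0.0054,0,6.936,0.06,-0.0202,-0.0054,0,6.936,0.06,-0.0202,-0.0054,0,6.936,0.06,-0.0202,-0.0054,0,6.936,0.06,-0.0202,-0.0054,0,6.936,0.06,-0.0202,-0.0054,0,6.936,0.06,-0.0202,-0.0054,0,6.936,0.06,0,0,0,0,0.06,0,0,0,0],
)

```text
time_s: 48.65
position: [0.6681, 0.0318, 0.3446]
eef_rot: [0.619, 0.785, -0.0, -0.0]
wrist_force: [-0.5, 0.0, -0.3]
grip_width: 0.0599
finger_force: 0.0
```

```bash
python3 - <<'E'
from h import *
st(); rows([.6705,.0335,.259],103.4,1)
E
```

```text
t 48.65 tcp [0.6681 0.0318 0.3446] h 103.5 w 0.0599 F [-0.5  0.  -0.3] grip 0.0
1 x [np.float64(0.0011), np.float64(0.0028), np.float64(0.0856), np.float64(0.099)]
```

Emit:
play_rows(
  increments=[0.06,0.001,0.0028,0.015,0,0.06,0,0,0.02,0,0.06,0,0,0.02,0,0.06,0,0,0.015,0,0.06,0,0,0.01,0,0.06,0,0,0.0055,0,0.06,0,0,0,0,0.06,0,0,0,0],
)

```text
time_s: 49.45
position: [0.6711, 0.0336, 0.2606]
eef_rot: [0.62, 0.785, 0.0, 0.0]
wrist_force: [-0.7, -0.6, -0.1]
grip_width: 0.0598
finger_force: 0.0
```

Emit:
play_rows(
  increments=[0.04,0,0,0,0,0.03,0,0,0,0,0.025,0,0,0,0,0.015,0,0,0,0,0.01,0,0,0,0,0.01,0,0,0,0,0.01,0,0,0,0],
  newtons=80,
)

```text
time_s: 50.15
position: [0.671, 0.0331, 0.2604]
eef_rot: [0.62, 0.785, 0.0, 0.0]
wrist_force: [-0.5, -1.5, 4.4]
grip_width: 0.022
finger_force: 78.1
```

Emit:
play_rows(
  increments=[0.01,0,0,-0.004,0,0.01,-0.002,0,-0.0035,0,0.01,-0.002,0,-0.0035,0,0.01,-0.002,0,-0.0035,0,0.01,-0.002,0,-0.003,0,0.01,-0.001,0,-0.001,0,0.01,0,0,0,0,0.01,0,0,0,0],
)

```text
time_s: 50.95
position: [0.6726, 0.0251, 0.2783]
eef_rot: [0.62, 0.785, 0.0, -0.0]
wrist_force: [2.7, 3.6, -5.1]
grip_width: 0.022
finger_force: 78.7
```

Emit:
play_rows(
  increments=[0.01,0,0,-0.002,0,0.01,0.005,0,-0.001,0,0.01,0.005,0,-0.001,0,0.01,0.005,0,-0.001,0,0.01,0,0,0,0],
)

```text
time_s: 51.45
position: [0.6696, 0.0379, 0.2836]
eef_rot: [0.62, 0.785, -0.001, 0.001]
wrist_force: [5.2, -2.2, -5.6]
grip_width: 0.0222
finger_force: 78.4
```

Emit:
play_rows(
  increments=[0.01,0.006,0,-0.001,0,0.01,0.006,0,-0.001,0,0.01,0.006,0,-0.0005,0,0.01,0.006,0,0,0,0.01,0.006,0,0,0,0.01,0,0,0,0,0.01,0,0,0,0],
)

```text
time_s: 52.15
position: [0.6622, 0.0695, 0.286]
eef_rot: [0.618, 0.786, 0.0, 0.0]
wrist_force: [4.6, 1.1, -4.9]
grip_width: 0.0219
finger_force: 78.5
```

```bash
python3 - <<'E'
from h import *
st(); rows([.6619,.0726,.2845],103.4,1)
E
```

```text
t 52.15 tcp [0.6622 0.0695 0.286 ] h 103.59 w 0.0219 F [ 4.6  1.1 -4.9] grip 78.5
1 x [np.float64(0.0031), np.float64(0.0004), np.float64(0.0015), np.float64(0.19)]
```

Emit:
play_rows(
  increments=[0.01,0.002,0,0.002,0,0.01,0,0,0.006,0,0.01,0,0,0.008,0,0.01,0,0,0.008,0,0.01,0,0,0.008,0,0.01,0,0,0,0,0.01,0,0,0,0],
)

```text
time_s: 52.85
position: [0.6619, 0.0703, 0.2525]
eef_rot: [0.619, 0.786, -0.0, -0.0]
wrist_force: [5.8, 2.3, -5.8]
grip_width: 0.0221
finger_force: 78.6
```

Emit:
play_rows(
  increments=[0.01,0,0.001,0.006,0,0.01,0,0,0.008,0,0.01,0,0,0.008,0,0.01,0,0,0.008,0,0.01,0,0,0.004,0,0.01,0,0,0,0,0.01,0,0,0,0],
)

```text
time_s: 53.55
position: [0.6619, 0.0717, 0.2183]
eef_rot: [0.621, 0.784, 0.0, -0.002]
wrist_force: [0.3, 6.8, -8.5]
grip_width: 0.0218
finger_force: 78.6
```

Emit:
play_rows(
  increments=[0.01,0,0,0.003,0,0.01,0,0,0.003,0,0.01,0,0,0,0,0.01,0,0,0,0],
)

```text
time_s: 53.95
position: [0.662, 0.0719, 0.2129]
eef_rot: [0.621, 0.784, 0.0, -0.002]
wrist_force: [-1.0, 7.0, -5.7]
grip_width: 0.0221
finger_force: 79.3
```

Emit:
play_rows(
  increments=[0.01,0.002,0,0,0,0.01,0,0,0.001,0,0.01,0,0,0.001,0,0.01,0,0,0,0,0.01,0,0,0,0],
)

```text
time_s: 54.45
position: [0.662, 0.0721, 0.2125]
eef_rot: [0.62, 0.784, -0.0, -0.0]
wrist_force: [-5.7, 2.6, 3.4]
grip_width: 0.0222
finger_force: 79.9
```

Emit:
play_rows(
  increments=[0.01,0,0,0.001,0,0.01,0,0,0.001,0,0.01,0,0,0,0,0.01,0,0,0,0],
)

```text
time_s: 54.85
position: [0.6622, 0.0722, 0.2123]
eef_rot: [0.62, 0.784, -0.0, 0.0]
wrist_force: [-9.0, 1.8, 12.4]
grip_width: 0.0222
finger_force: 81.0
```

```bash
python3 - <<'E'
from h import *
st(); snap("side","pics/side8.png")
a=cv2.imread('pics/side0.png'); b=cv2.imread('pics/side8.png'); 
# vertical shift of the guard strip (foot bar, left part) vs. cabinet roof, subpixel
for nm,(r0,r1,c0,c1) in dict(foot=(222,242,208,236),panel=(208,222,210,245),roof=(180,206,204,262),post=(226,246,236,250)).items():
    A=cv2.cvtColor(a,6)[r0:r1,c0:c1].astype(np.float32);B=cv2.cvtColor(b,6)[r0:r1,c0:c1].astype(np.float32)
    print(nm,cv2.phaseCorrelate(A,B,cv2.createHanningWindow(A.shape[::-1],cv2.CV_32F)),abs(A-B).mean())
o=np.hstack([cv2.resize(i[170:255,195:275],(400,425),interpolation=cv2.INTER_CUBIC) for i in (a,b)]); cv2.imwrite('pics/c8.png',o)
for g in (0,.003): print(pix('pics/side8.png',[cab(-.024,.08,.02+g),cab(-.024,.08,.04+g)]).round(2))
E
```

```text
t 54.85 tcp [0.6622 0.0722 0.2123] h 103.31 w 0.0222 F [-9.   1.8 12.4] grip 81.0
foot ((-0.0157797074816024, 0.03255405580645743), 1.0146040602525075) 5.5660715
panel ((-0.013414067600802326, 0.5526213129247592), 1.0637156221601698) 6.2530613
roof ((-0.02393712573565665, 0.5154949498573078), 0.9994495316788002) 6.045756
post ((0.5400345704083689, -0.02938914700437323), 1.0012910306453704) 4.9964285
[[218.66 236.24]
 [218.05 231.06]]
[[218.57 235.46]
 [217.96 230.28]]
```

View pics/c8.png

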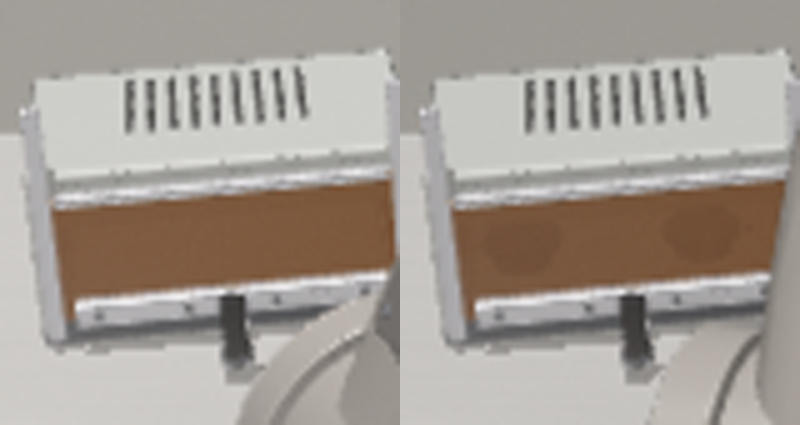

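Emit:
play_rows(
  increments=[0.022,0,0,-0.001,0,0.03,0,0,0,0,0.045,0,0,0,0,0.06,0,0,0,0,0.06,0,0,0,0,0.06,0,0,-0.02,0,0.06,0,0,-0.03,0,0.06,0,0,-0.04,0,0.06,0,0,-0.02,0],
)

```text
time_s: 55.8
position: [0.6636, 0.0728, 0.3246]
eef_rot: [0.62, 0.785, 0.002, 0.002]
wrist_force: [0.0, 0.9, -0.5]
grip_width: 0.0603
finger_force: 0.0
```

```bash
python3 - <<'E'
from h import *
st()
b=cv2.imread('pics/top6.png')[140:195,282:330]; b2=cv2.imread('pics/top0.png')[140:195,282:330]
c=[cv2.resize(i,(384,440),interpolation=cv2.INTER_CUBIC) for i in (b,b2)]
f='pics/top6.png'
for an in (0,.6,-.6):
    pass
from fit import T
w=np.array(cab(-.0711,-.247,.094)); print(w, ((pix(f,w)-[282,140]+.5)*8-.5).round(1))
for deg in range(-60,61,20):
    a=np.radians(deg)+PSI; e=np.array([np.cos(a),np.sin(a),0])*.02
    print(deg,((pix(f,[w+e,w-e])-[282,140]+.5)*8-.5).round(0).tolist())
cv2.imwrite('pics/c9.png',np.hstack(c))
E
```

```text
t 55.8 tcp [0.6636 0.0728 0.3246] h 103.42 w 0.0603 F [ 0.   0.9 -0.5] grip 0.0
[ 0.63338131 -0.02544844  0.094     ] [[197.9 267.9]]
-60 [[238.0, 232.0], [158.0, 303.0]]
-40 [[223.0, 221.0], [172.0, 315.0]]
-20 [[206.0, 216.0], [190.0, 320.0]]
0 [[187.0, 216.0], [209.0, 320.0]]
20 [[169.0, 223.0], [226.0, 313.0]]
40 [[156.0, 235.0], [240.0, 300.0]]
60 [[147.0, 252.0], [249.0, 284.0]]
```

View pics/c9.png

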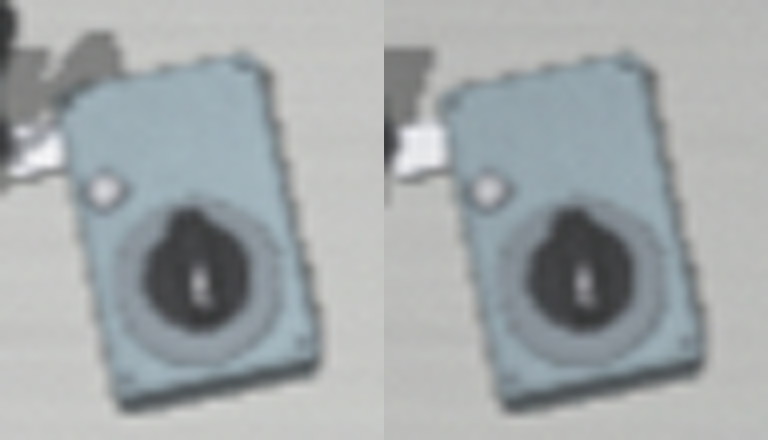

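```bash
python3 - <<'E'
from h import *
rows([.6334,-.0254,.25],193.4,12)
E
```

```text
12 x [np.float64(-0.003), np.float64(-0.009), np.float64(0.0062), np.float64(-7.498)]
```

Emit:
play_rows(
  increments=[0.045,-0.003,-0.009,0,-7.5,0.045,-0.003,-0.009,0,-7.5,0.045,-0.003,-0.009,0,-7.5,0.045,-0.003,-0.009,0,-7.5,0.045,-0.003,-0.009,0,-7.5,0.045,-0.003,-0.009,0,-7.5,0.045,-0.003,-0.009,0,-7.5,0.045,-0.003,-0.009,0,-7.5,0.045,-0.003,-0.009,0,-7.5,0.045,-0.003,-0.009,0,-7.5,0.045,-0.003,-0.009,0,-7.5,0.045,-0.003,-0.009,0,-7.5,0.045,0,0,0,0,0.045,0,0,0,0],
)

```text
time_s: 57.2
position: [0.6325, -0.0256, 0.3207]
eef_rot: [-0.115, 0.993, 0.0, -0.0]
wrist_force: [0.3, 0.3, -0.1]
grip_width: 0.0452
finger_force: 0.0
```

```bash
python3 - <<'E'
from h import *
st(); rows([.6334,-.0254,.069],193.4,1); print(ctrl.read_state()["joint_positions"].round(2))
E
```

```text
t 57.2 tcp [ 0.6325 -0.0256  0.3207] h -166.8 w 0.0452 F [ 0.3  0.3 -0.1] grip 0.0
1 x [np.float64(-0.0009), np.float64(0.0), np.float64(0.2517), np.float64(-0.199)]
[ 0.55  0.47 -0.86  1.51  0.36  1.33  1.45]
```

Emit:
play_rows(
  increments=[0.045,-0.001,0,0.03,-0.2,0.045,0,0,0.03,0,0.045,0,0,0.03,0,0.045,0,0,0.03,0,0.045,0,0,0.03,0,0.045,0,0,0.03,0,0.045,0,0,0.03,0,0.045,0,0,0.02,0,0.045,0,0,0.012,0,0.045,0,0,0.008,0,0.045,0,0,0,0,0.045,0,0,0,0],
)

```text
time_s: 58.4
position: [0.6342, -0.0251, 0.0719]
eef_rot: [-0.118, 0.993, -0.0, 0.001]
wrist_force: [-0.4, 0.6, -0.1]
grip_width: 0.0452
finger_force: 0.0
```

Emit:
play_rows(
  increments=[0.03,0,0,0,0,0.02,0,0,0,0,0.01,0,0,0,0,0.005,0,0,0,0,0.005,0,0,0,0,0.005,0,0,0,0],
  newtons=40,
)

```text
time_s: 59.0
position: [0.634, -0.0254, 0.0718]
eef_rot: [-0.118, 0.993, -0.0, 0.0]
wrist_force: [-1.0, 0.3, 5.7]
grip_width: 0.0133
finger_force: 40.3
```

Emit:
play_rows(
  increments=[0.005,0,0,0,4,0.005,0,0,0,7,0.005,0,0,0,7,0.005,0,0,0,7,0.005,0,0,0,7,0.005,0,0,0,7,0.005,0,0,0,7,0.005,0,0,0,7,0.005,0,0,0,7,0.005,0,0,0,6,0.005,0,0,0,0,0.005,0,0,0,0],
)

```text
time_s: 60.2
position: [0.6344, -0.0241, 0.0718]
eef_rot: [0.44, 0.898, 0.001, 0.001]
wrist_force: [-0.3, 3.6, 5.9]
grip_width: 0.0134
finger_force: 40.2
```

```bash
python3 - <<'E'
from h import *
st(); print(ctrl.read_state()["moment"].round(2))
E
```

```text
t 60.2 tcp [ 0.6344 -0.0241  0.0718] h 127.83 w 0.0134 F [-0.3  3.6  5.9] grip 40.2
[ 0.77 -0.05  0.01]
```

Emit:
play_rows(
  increments=[0.005,0,0,0,2,0.005,0,0,0,2,0.005,0,0,0,0,0.005,0,0,0,0],
)

```text
time_s: 60.6
position: [0.6345, -0.024, 0.0717]
eef_rot: [0.47, 0.883, 0.001, 0.001]
wrist_force: [-0.3, 3.8, 5.8]
grip_width: 0.0131
finger_force: 40.4
```

```bash
python3 - <<'E'
from h import *
st(); print(ctrl.read_state()["moment"].round(2))
E
```

```text
t 60.6 tcp [ 0.6345 -0.024   0.0717] h 123.92 w 0.0131 F [-0.3  3.8  5.8] grip 40.4
[ 0.7  -0.09  0.47]
```

Emit:
play_rows(
  increments=[0.005,0,0,0,3,0.005,0,0,0,0,0.005,0,0,0,0],
)

```text
time_s: 60.9
position: [0.6346, -0.0242, 0.0718]
eef_rot: [0.492, 0.871, 0.001, 0.001]
wrist_force: [1.6, 2.3, 6.1]
grip_width: 0.0132
finger_force: 57.6
```

```bash
python3 - <<'E'
from h import *
st(); print(ctrl.read_state()["moment"].round(2))
E
```

```text
t 60.9 tcp [ 0.6346 -0.0242  0.0718] h 121.04 w 0.0132 F [1.6 2.3 6.1] grip 57.6
[ 0.53 -0.18  1.22]
```

Stop reached (moment rising). Release, rise, and check.

Emit:
play_rows(
  increments=[0.02,0,0,0,0,0.035,0,0,0,0,0.045,0,0,0,0,0.045,0,0,-0.02,0,0.045,0,0,-0.04,0,0.045,0,0,-0.04,0,0.045,0,0,-0.04,0,0.045,0,0,-0.04,0,0.045,0,0,-0.04,0,0.045,0,0,-0.03,0,0.045,-0.02,-0.03,0,0,0.045,-0.02,-0.04,0,0,0.045,-0.02,-0.04,0,0,0.045,-0.02,-0.04,0,0,0.045,-0.02,-0.04,0,0,0.045,0,0,0,0],
)

```text
time_s: 62.5
position: [0.5166, -0.216, 0.3204]
eef_rot: [0.5, 0.866, -0.002, -0.001]
wrist_force: [0.5, -0.1, -0.2]
grip_width: 0.0446
finger_force: 0.0
```

```bash
python3 - <<'E'
from h import *
st(); snap("side","pics/side9.png"); snap("top","pics/top9.png")
a=cv2.imread('pics/top9.png')[85:265,155:420]; b=cv2.imread('pics/side9.png')[150:280,190:390]
o=np.zeros((530,800,3),np.uint8); o[:272,:400]=cv2.resize(a,(400,272),interpolation=cv2.INTER_CUBIC); o[:260,400:]=cv2.resize(b,(400,260),interpolation=cv2.INTER_CUBIC)
o[280:530,:250]=cv2.resize(cv2.imread('pics/top9.png')[145:195,282:332],(250,250),interpolation=cv2.INTER_CUBIC); cv2.imwrite('pics/c10.png',o)
E
```

```text
t 62.5 tcp [ 0.5166 -0.216   0.3204] h 119.96 w 0.0446 F [ 0.5 -0.1 -0.2] grip 0.0
```

View pics/c10.png

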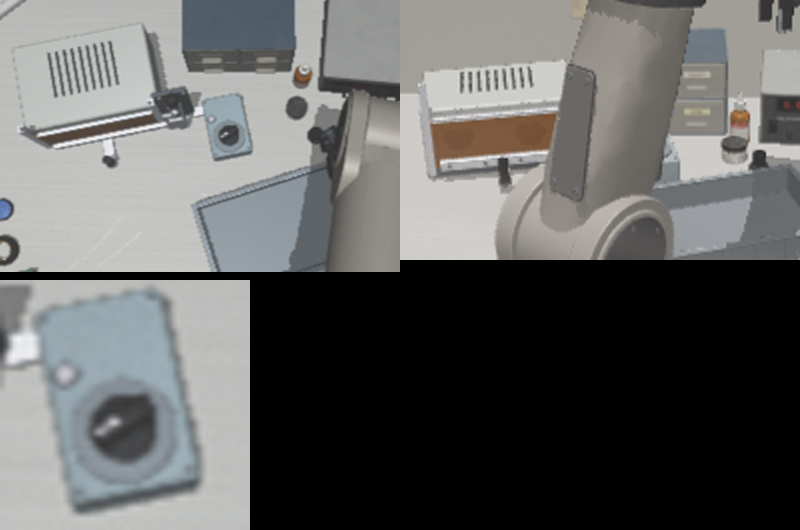

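```bash
python3 -c "
from plant import ctrl
print(ctrl.finish_job())"
```

```text
the job is handed in; nothing more can be done
None
```

Job handed in at about 62 s: both condensers (only two were in the bin) stand on the tray dome up, the tray is fully home, the guard was unhooked and lowered by hand, and the lamp switch was then turned clockwise to its stop; the jar, eyepiece and multimeter were not touched, and the hand-in returned no verdict.

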